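# Snap the cover onto the microscope power supply

### The arm

A 6-joint arm with a two-finger parallel gripper is mounted at the origin on the work surface. World frame = base frame: x ahead of the robot, y to its left, z up, the work surface at z = 0. Lengths are in m, angles in rad, forces in N, time in s.
With the tool pointing down it reaches from about 0.35 to 0.85 m from the base axis. Payload 8.1 kg.
Tool frame: the origin (TCP) lies midway between the tips of the shut fingers; the grasp point (between the pads) lies 19 mm behind it (manip.grasp_offset is the distance from the TCP to the grasp point, in m); z points along the fingers, y is the line along which they close (so a half turn about z gives the same grasp; the last joint's range is limited). The gripper opens to 85 mm and grips with 20 to 120 N. Pads are 22 mm wide; open, the fingers measure 114 mm over their backs; the gripper's body (76 mm by 85 mm) begins 54 mm behind the grasp point. The pads swing forward as they close: fully open they stand 13 mm farther back than shut.
Start: joints at [-1.186, 0.13, 1.488, -0, 1.523, -0.085], TCP at [0.272, -0.535, 0.203] pointing down, gripper open.
Joint ranges: [-2.96, 2.96], [-0.89, 2.26], [0.02, 2.5], [-1.34, 4.48], [0, 2.73], [-2.66, 2.66]. Speed limits (rad/s): [2.39, 2.39, 2.79, 3.14, 3.14, 3.14].

### API

Orientations are given as a unit quaternion [x, y, z, w].
In Python, from bench import readout, get_image, manip, find_in, pinpoint gives the robot as it stands.
- The arm moves only by the tool move_arm, never from a script. Its argument "plan" is a list of rows, each a list of 2 entries, a list of its own where there are three numbers: the shift along the tool's x, y, z as a fraction of full scale, then the turn, a rotation vector about the tool's x, y, z as a fraction of full scale. A call has 1 to 20 rows; each row is the pose to reach, as a shift and turn from the pose commanded when the call began, along the tool's axes at that moment, turning the shorter way round; what a row does not reach only later rows make up. Full scale, the value 1, is 0.15 m for a shift and pi rad for a turn. A row lasts 1/8 s, in which the tool goes at most 62.5 mm and 10.7 degrees, less where a joint would pass 70% of its speed; a pose out of reach is approached as far as the arm can. A call with a number of a shift or a turn outside -1 to 1 is refused whole. A call with a gripper value outside its range is refused whole. "jaw" is the gripper's target within -1 to 1 (fully open at 1, half-way at 0, shut at -1), set as the call begins (left out, the last holds). The fingers move at their own pace and stop on an object; "grip_force" is the grip in N (left out, the last holds). Time passes only in rows, so rows that repeat a pose let the fingers close. It gives the time, the measured TCP pose, the force, the opening and the grip force at its end, in the units of the state.
- readout.sense(): the state, without advancing time (a new reading comes with each control period).
- get_image(name): name is "scene" or "top" or "wrist"; returns a dict with "img" (400x640x3 uint8, blue, green, red), "depth" (400x640 float32, m along the optical axis (not along the pixel's ray), 0 where there is no reading), "camera_matrix" (3x3 intrinsics, pixels), "rvec" (rotation vector, rad) and "tvec" (3), from world to camera coordinates, as OpenCV has them; the wrist camera has in their place "T_tool_cam" (4x4, takes a point from camera to tool coordinates, whose origin is the TCP and whose axes are the flange's). Camera axes: x right, y down, z forward; pixel columns grow to the right and rows downward; lengths in m; the calibration is good to about 2 mm. A picture is of the moment at which its call begins: read the wrist's pose just before it.
- manip.close_job(): hands the job in; it is judged then, once.
Trained networks look in a picture, given as the dict that the camera call returned (one of the last four; its "shot" number tells which), for a name from the list of things; names that differ only in an ending like _2 or _b are one class to them, and where a whole thing is asked for, a point or a joint stands for the part that bears it (a point fixed in the world has none). Each returns a list of dicts, best first, with "confidence" (0 to 1); they miss things now and then, are a little off and sometimes report something else, mostly with a low value. They report only what shows in the picture. A call takes as long as a camera call. They do not tell look-alikes from the thing itself.
- find_in(picture, label): "at" ([x, y, z] in m, in the coordinates of the camera as it stood for that picture, good to about 4 mm: the middle of the surface that is visible of it).
- pinpoint(picture, label): "at" ([x, y, z] in m, in the coordinates of the camera as it stood for that picture, good to about 4 mm: a listed point, or the origin of a listed thing).
The state is a dict: "clock": time; "joints": joint angles; "joint_vel": joint speeds; "effort": joint torques, N m; "eef_pos": TCP position; "tcp_rot": TCP orientation; "force": force on the tool from outside, world axes, zero at the start; "wrist_torque": the same for the moment, N m; "width": finger opening in m; "grasp_force": force on a finger pad.
Only numpy, scipy, OpenCV 4.12 (cv2) and the standard library are available. Lean on these libraries where they do the work, as an engineer would, in place of code of your own. Each camera call takes 0.05 s, during which the arm holds its last target. There are 200 camera calls.

### The job

One of the two microscope power supplies on the lab bench still has its cover plate standing up on its four snap standoffs, with a gap below it. Press that cover down evenly, without tipping it up, until all four corners have clicked and it lies flush on the case. Leave the other supply, which is already closed, alone, and do not disturb the amber bottle.

Things in the scene. Friction and masses are not known exactly. Their poses are not given: they have to be found in the camera images.
- cover_mid (a point): Centre (half-way through) of the loose cream cover, 140 (x) x 200 (y) x 4 mm, z up, 0.3 kg; vents in its middle, a standoff through a hole near each corner. Starts level on the barbs, top 75 mm above the bench; flush, top 64, this point 62 mm. A corner clicks at 3 to 5 N straight down, both corners of a short end at about 8 N on its bare middle (x 0, y +-75 mm). Press with closed fingertips.
- supply: Grey open-topped case needing its cover, fixed, 140 (x) x 200 (y) x 60 mm high; origin under its centre on the bench, z up, axes parallel to the cover's, which is centred over it. White sprung snap standoffs at x +-52, y +-82 mm, tips 83 mm above the bench: 8 mm above the cover's top at the start, 19 mm when home. Turned up to 0.5 rad; left or right of the other supply.
- other_supply: The same kind of supply, already closed, fixed to the bench, same size and origin: its cover is flush, top 64 mm above the bench, with the standoff tips standing 19 mm above that. Not to be touched.
- bottle: Amber glass bottle with black cap, 56 mm across, 120 mm high, standing on the bench beyond the supplies; origin at the centre of its underside.
Not all that is in view belongs to the job. What is shaped like the supply but red is not meant.

How it is judged:
By the outcome, as a careful person would: the job done as asked, in the order asked, and still so for the second after the job is handed in, with the robot touching nothing.
It also fails if it takes over 35 s, if anything falls off the work surface, if the arm or the gripper's body presses on something with over 40 N, if the wrist force passes 120 N, or if a joint passes its speed limit or range.

## Working session

There is one attempt and no reset: what is moved stays moved. The work goes in short steps, Python scripts to look and compute and a tool call to move; the robot and the scene stay as the last step left them, time stands still between calls to the robot, and variables do not carry over. Pictures are saved under pics/ and viewed, at most 10 in all, crops included, and the job is handed in when it is done.

Besides the shell and the picture viewer there is one more tool, called after "Request:" as name(argument=value, ...) on one line, values as JSON. move_arm: Moves the arm, as the interface text tells. Its arguments: {"type":"object","properties":{"plan":{"type":"array","items":{"type":"array"}},"jaw":{"type":"number"},"grip_force":{"type":"number"}},"required":["plan"]}

```bash
mkdir -p pics; cat > h.py <<'E'
import numpy as np, cv2
from bench import readout, get_image, manip, find_in, pinpoint
def w(p,c):
    R=cv2.Rodrigues(np.array(p["rvec"],float))[0]; return R.T@(np.array(c,float)-np.array(p["tvec"],float).ravel())
def cloud(p):
    K=np.array(p["camera_matrix"]); d=p["depth"]; v,u=np.mgrid[:400,:640]
    P=np.stack([(u-K[0,2])/K[0,0]*d,(v-K[1,2])/K[1,1]*d,d],-1)
    R=cv2.Rodrigues(np.array(p["rvec"],float))[0]
    return (P-np.array(p["tvec"],float).ravel())@R
E
python3 - <<'E'
from h import *
for n in("top","scene"):
    p=get_image(n); cv2.imwrite(f"pics/{n}1.png",p["img"])
    for l in("cover_mid","supply","other_supply","bottle"):
        for r in pinpoint(p,l)[:3]: print(n,l,w(p,r["at"]).round(3),round(r["confidence"],2))
s=readout.sense();print(s)
E
```

```text
top cover_mid [0.546 0.205 0.072] 0.77
top supply [ 0.274 -0.225  0.002] 0.62
top other_supply [ 0.537 -0.182  0.004] 0.94
top bottle [ 0.771 -0.036  0.002] 0.8
scene cover_mid [0.548 0.2   0.073] 0.63
scene supply [ 0.277 -0.221 -0.001] 0.86
scene supply [ 0.55   0.205 -0.001] 0.75
scene other_supply [ 0.537 -0.186  0.001] 0.92
scene other_supply [0.546 0.203 0.001] 0.35
scene bottle [ 0.762 -0.032  0.003] 0.61
{'clock': 0.5, 'joints': array([-1.18640879e+00,  1.30426713e-01,  1.48821908e+00,  3.19499381e-06,
        1.52299340e+00, -8.54050947e-02]), 'joint_vel': array([ 8.41376913e-05, -6.71291871e-04, -2.31472378e-03,  3.22836100e-04,
        1.34297340e-03,  7.15707500e-04]), 'effort': array([-3.05110498e-04, -5.68714321e+01, -5.00359440e+01, -2.66318793e-04,
        2.80152191e-03,  8.44540659e-05]), 'eef_pos': array([ 0.27163715, -0.53498305,  0.20286576]), 'tcp_rot': array([ 9.72538496e-01,  2.32742074e-01, -1.88807537e-06, -2.32496512e-05]), 'force': array([ 0.1098757 , -0.5045268 ,  0.59163762]), 'wrist_torque': array([ 0.04010466, -0.00415338,  0.007792  ]), 'grasp_force': 0.0, 'width': 0.08542387607508971}
```

View pics/top1.png

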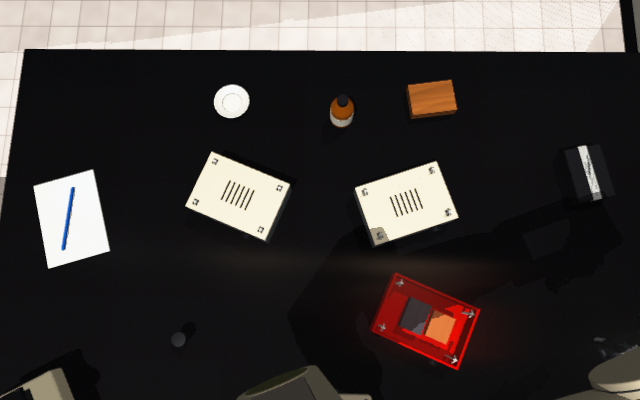

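View pics/scene1.png

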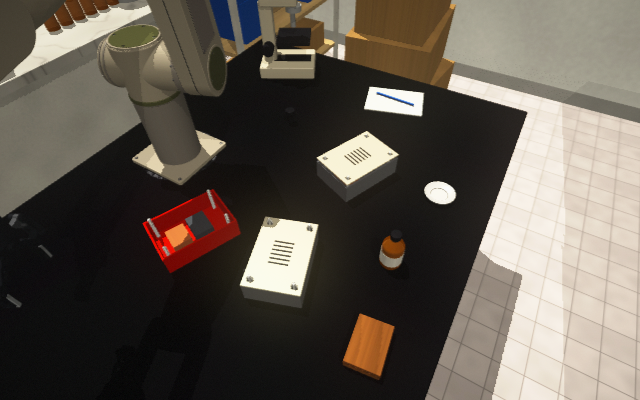

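The top view shows two cream covers, at pixels (238,195) and (406,203). The red decoy is at (427,320) and the bottle at (342,110). I'll compare the cover heights in the depth data.

```bash
python3 - <<'E'
from h import *
for n in("top","scene"):
    p=get_image(n); P=cloud(p); im=p["img"].astype(int)
    for nm,c in(("L",(.546,.204)),("R",(.537,-.183))):
        near=np.hypot(P[...,0]-c[0],P[...,1]-c[1])<.14
        m=near&(P[...,2]>.055)&(P[...,2]<.085)&(im.min(-1)>120)&(p["depth"]>0)
        Q=P[m]; z=np.median(Q[:,2])
        k=abs(Q[:,2]-z)<.006; Q=Q[k]
        r=cv2.minAreaRect(Q[:,:2].astype(np.float32)*1000)
        A=np.c_[Q[:,:2]-Q[:,:2].mean(0),np.ones(len(Q))];f=np.linalg.lstsq(A,Q[:,2],rcond=None)[0]
        print(n,nm,len(Q),z.round(4),r,f.round(4)); print(cv2.boxPoints(r).round())
p=get_image("scene"); a=cv2.resize(p["img"][120:310,230:410],None,fx=3,fy=3,interpolation=cv2.INTER_CUBIC)
cv2.imwrite("pics/c1.png",a)
E
```

```text
top L 4958 0.0761 ((548.3212280273438, 202.90330505371094), (200.93655395507812, 140.4696502685547), 67.89700317382812) [0.0015 0.0005 0.0761]
[[445. 136.]
 [576.  83.]
 [651. 270.]
 [521. 322.]]
top R 4910 0.065 ((538.60791015625, -183.8804931640625), (140.70147705078125, 201.22119140625), 19.314786911010742) [0.0022 0.0013 0.065 ]
[[ 439. -112.]
 [ 505. -302.]
 [ 638. -256.]
 [ 572.  -66.]]
scene L 2094 0.0755 ((547.4484252929688, 201.96310424804688), (202.95291137695312, 144.10940551757812), 67.06175231933594) [-0.0008 -0.      0.0755]
[[442. 137.]
 [574.  80.]
 [653. 267.]
 [521. 323.]]
scene R 3821 0.0648 ((536.6988525390625, -184.26815795898438), (140.911865234375, 202.18545532226562), 19.059036254882812) [-0.0016  0.0002  0.0648]
[[ 437. -112.]
 [ 503. -303.]
 [ 636. -257.]
 [ 570.  -66.]]
```

View pics/c1.png

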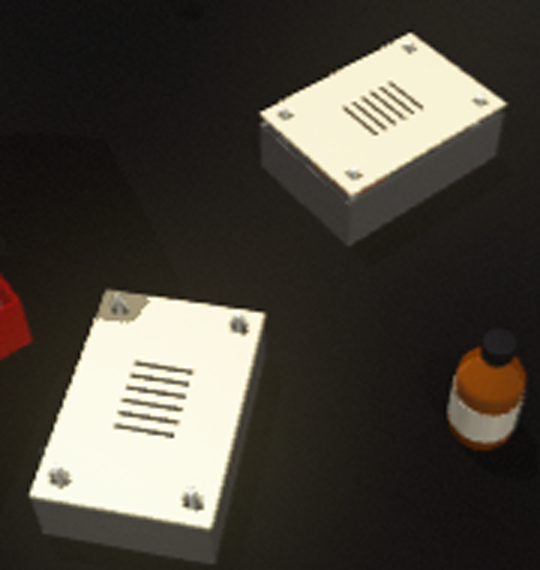

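The loose cover is on the left: centre (0.548, 0.203), top at about 75.5 mm, long axis about 67.8° from world x. The right one sits at 65 mm, so it's closed. I'll move with shut fingers to above the nearer short end at (0.520, 0.134).

Request:
move_arm(plan=[[[0.3,-0.28,0],[0,0,0]],[[0.6,-0.55,0],[0,0,0]],[[0.873,-0.808,0],[0,0,0]]], jaw=-1)

```text
clock: 1.02
eef_pos: [0.334, -0.3659, 0.2029]
tcp_rot: [0.973, 0.233, 0.0, 0.0]
force: [0.2, 0.1, 0.5]
width: 0.0323
grasp_force: 0.0
```

Request:
move_arm(plan=[[[0.3,-0.28,0],[0,0,0]],[[0.6,-0.55,0],[0,0,0]],[[0.873,-0.808,0],[0,0,0]]])

```text
clock: 1.4
eef_pos: [0.3959, -0.1984, 0.2032]
tcp_rot: [0.973, 0.233, 0.0, 0.0]
force: [0.9, -0.3, 0.9]
width: -0.0004
grasp_force: 0.0
```

Request:
move_arm(plan=[[[0.3,-0.28,0],[0,0,0]],[[0.6,-0.55,0],[0,0,0]],[[0.873,-0.808,0],[0,0,0]]])

```text
clock: 1.78
eef_pos: [0.4579, -0.0309, 0.2034]
tcp_rot: [0.973, 0.233, 0.001, 0.0]
force: [1.0, -0.4, 0.3]
width: -0.0002
grasp_force: 0.0
```

Request:
move_arm(plan=[[[0.3,-0.28,0],[0,0,0]],[[0.6,-0.55,0],[0,0,0]],[[0.873,-0.808,0],[0,0,0]],[[0.873,-0.808,0],[0,0,0]],[[0.873,-0.808,0],[0,0,0]]])

```text
clock: 2.4
eef_pos: [0.519, 0.1342, 0.2027]
tcp_rot: [0.972, 0.233, -0.0, 0.0]
force: [0.0, 0.2, 0.7]
width: 0.0002
grasp_force: 0.0
```

Request:
move_arm(plan=[[[0,0,0.35],[0,0,0]],[[0,0,0.65],[0,0,0]],[[0,0,0.8],[0,0,0]],[[0,0,0.8],[0,0,0]]])

```text
clock: 2.9
eef_pos: [0.5173, 0.1326, 0.0809]
tcp_rot: [0.973, 0.232, -0.002, -0.0]
force: [-0.1, 0.1, 0.4]
width: -0.0004
grasp_force: 0.0
```

Request:
move_arm(plan=[[[0,0,0.01],[0,0,0]],[[0,0,0.02],[0,0,0]],[[0,0,0.03],[0,0,0]],[[0,0,0.04],[0,0,0]],[[0,0,0.05],[0,0,0]],[[0,0,0.055],[0,0,0]]])

```text
clock: 3.65
eef_pos: [0.5191, 0.1345, 0.0745]
tcp_rot: [0.973, 0.233, -0.0, 0.0]
force: [-1.0, 0.2, 0.3]
width: 0.0002
grasp_force: 0.0
```

Request:
move_arm(plan=[[[0,0,0.01],[0,0,0]],[[0,0,0.02],[0,0,0]],[[0,0,0.03],[0,0,0]],[[0,0,0.03],[0,0,0]]])

```text
clock: 4.15
eef_pos: [0.5191, 0.1344, 0.0699]
tcp_rot: [0.973, 0.233, -0.0, -0.0]
force: [-0.8, 0.1, 1.1]
width: -0.0
grasp_force: 0.0
```

Request:
move_arm(plan=[[[0,0,0.01],[0,0,0]],[[0,0,0.02],[0,0,0]],[[0,0,0.02],[0,0,0]]])

```text
clock: 4.53
eef_pos: [0.5191, 0.1344, 0.0669]
tcp_rot: [0.973, 0.233, -0.0, -0.0]
force: [0.9, -0.2, 0.4]
width: 0.0001
grasp_force: 0.0
```

Request:
move_arm(plan=[[[0,0,0.01],[0,0,0]],[[0,0,0.02],[0,0,0]],[[0,0,0.03],[0,0,0]],[[0,0,0.03],[0,0,0]]])

```text
clock: 5.03
eef_pos: [0.5191, 0.1344, 0.0624]
tcp_rot: [0.973, 0.233, -0.0, -0.0]
force: [0.7, -0.6, -0.3]
width: -0.0002
grasp_force: 0.0
```

```bash
python3 - <<'E'
from h import *
print(readout.sense()["force"],readout.sense()["eef_pos"])
p=get_image("scene"); P=cloud(p); im=p["img"].astype(int)
yd=np.array([.378,.926]);xd=np.array([.926,-.378]);c=np.array([.548,.203])
q=P[...,:2]-c;X=q@xd;Y=q@yd
for x in(-35,35):
  for y in(-90,-45,0,45,90):
    m=(abs(X*1000-x)<15)&(abs(Y*1000-y)<7)&(P[...,2]>.05)&(P[...,2]<.1)&(im.min(-1)>120)
    print(x,y,m.sum(),np.median(P[m][:,2]).round(4) if m.any() else None)
cv2.imwrite("pics/c2.png",cv2.resize(p["img"][100:220,290:420],None,fx=4,fy=4,interpolation=cv2.INTER_CUBIC))
E
```

```text
[ 0.71155744 -0.61750208 -0.34900189] [0.51907014 0.13440435 0.06243645]
-35 -90 30 0.0755
-35 -45 0 None
-35 0 29 0.0752
-35 45 33 0.0757
-35 90 26 0.076
35 -90 0 None
35 -45 19 0.0755
35 0 36 0.0754
35 45 32 0.0757
35 90 23 0.0752
```

View pics/c2.png

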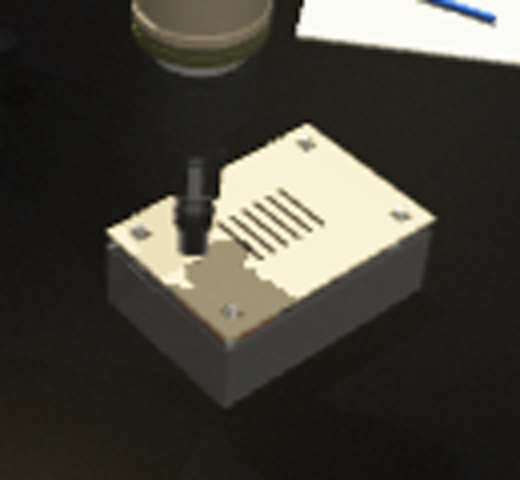

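The picture shows the fingertip over the near end at crop (195,250). The cover is still level at 75.5 mm and there's no contact force, although the TCP reads 62 mm. I'll measure where the fingertip really is.

```bash
python3 - <<'E'
from h import *
for n in("scene","top"):
    p=get_image(n); P=cloud(p); im=p["img"].astype(int)
    m=(np.hypot(P[...,0]-.519,P[...,1]-.134)<.05)&(P[...,2]>.078)&(P[...,2]<.16)&(im.max(-1)<110)
    Q=P[m]; print(n,m.sum())
    for a in np.arange(.078,.16,.01):
        k=Q[(Q[:,2]>=a)&(Q[:,2]<a+.01)]
        if len(k): print(a.round(3),len(k),k.min(0).round(3),k.max(0).round(3))
p=get_image("wrist"); cv2.imwrite("pics/w1.png",p["img"]);print(p["T_tool_cam"])
for r in pinpoint(p,"cover_mid"): print(r,(np.array(p["T_tool_cam"])@np.r_[r["at"],1]))
E
```

```text
scene 67
0.078 1 [0.519 0.18  0.079] [0.519 0.18  0.079]
0.088 5 [0.516 0.127 0.091] [0.529 0.134 0.098]
0.098 15 [0.515 0.12  0.098] [0.53  0.135 0.108]
0.108 15 [0.512 0.119 0.109] [0.53  0.132 0.117]
0.118 10 [0.52  0.119 0.119] [0.531 0.126 0.125]
0.138 6 [0.528 0.104 0.14 ] [0.54  0.111 0.144]
0.148 9 [0.509 0.092 0.152] [0.548 0.124 0.158]
0.158 6 [0.519 0.116 0.158] [0.54  0.127 0.16 ]
top 5
0.138 1 [0.495 0.157 0.148] [0.495 0.157 0.148]
0.148 3 [0.491 0.159 0.151] [0.494 0.166 0.157]
0.158 1 [0.493 0.161 0.16 ] [0.493 0.161 0.16 ]
[[ 1.43348750e-03 -9.47609438e-01 -3.19428079e-01  8.22448219e-02]
 [ 9.99998505e-01  1.66721774e-03 -4.58275021e-04  4.71743243e-04]
 [ 9.66821894e-04 -3.19426944e-01  9.47610412e-01 -1.71686004e-01]
 [ 0.00000000e+00  0.00000000e+00  0.00000000e+00  1.00000000e+00]]
{'at': [-0.0462, -0.0286, 0.1607], 'confidence': 0.67} [ 0.05794813 -0.04584951 -0.01031407  1.        ]
```

View pics/w1.png

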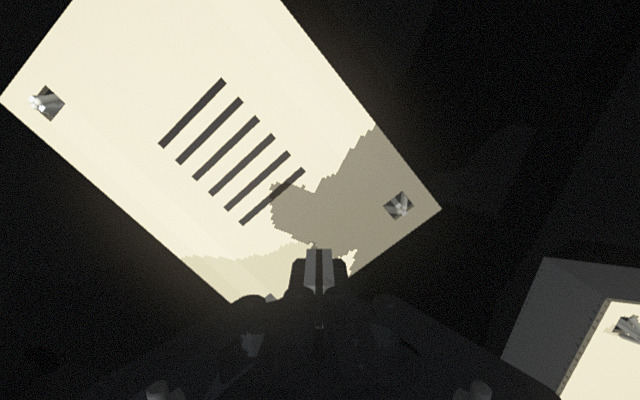

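The wrist view shows the closed tips at (320,255) over the near end. I'll take the fingertip position in tool coordinates from the wrist depth.

```bash
python3 - <<'E'
from h import *
p=get_image("wrist"); K=np.array(p["camera_matrix"]); T=np.array(p["T_tool_cam"]);d=p["depth"]
for u in(310,328):
  for v in range(235,300,4):
    z=d[v,u]; c=np.array([(u-K[0,2])/K[0,0]*z,(v-K[1,2])/K[1,1]*z,z,1]); print(u,v,p["img"][v,u],(T@c)[:3].round(4))
E
```

```text
310 235 [128 150 155] [ 0.0096 -0.0048 -0.0126]
310 239 [126 147 152] [ 0.0068 -0.0048 -0.0122]
310 243 [188 217 228] [ 0.0047 -0.0048 -0.0133]
310 247 [192 225 233] [ 0.0012 -0.0048 -0.0118]
310 251 [86 91 91] [ 0.0115 -0.004  -0.0366]
310 255 [86 91 89] [ 0.0109 -0.0039 -0.0398]
310 259 [87 90 90] [ 0.0116 -0.0038 -0.0452]
310 263 [89 91 93] [ 0.0106 -0.0037 -0.0473]
310 267 [90 94 93] [ 0.0116 -0.0036 -0.0527]
310 271 [85 92 88] [ 0.0111 -0.0035 -0.0553]
310 275 [90 92 94] [ 0.0122 -0.0033 -0.0605]
310 279 [91 93 94] [ 0.0114 -0.0033 -0.0623]
310 283 [89 91 89] [ 0.0118 -0.0032 -0.0659]
310 287 [119 120 120] [ 0.0099 -0.0032 -0.0661]
310 291 [37 43 41] [ 0.012  -0.003  -0.0719]
310 295 [32 34 35] [ 0.0126 -0.0029 -0.0754]
310 299 [37 42 42] [ 0.0124 -0.0028 -0.0775]
328 235 [125 147 152] [ 0.0098  0.006  -0.013 ]
328 239 [126 147 156] [ 0.007   0.0061 -0.0125]
328 243 [128 147 154] [ 0.0044  0.0061 -0.0126]
328 247 [126 148 156] [ 0.0019  0.0061 -0.0131]
328 251 [86 88 88] [ 0.0111  0.0053 -0.0357]
328 255 [82 87 87] [ 0.0117  0.0052 -0.0411]
328 259 [81 87 84] [ 0.0115  0.0051 -0.0448]
328 263 [87 88 90] [ 0.0113  0.0049 -0.0485]
328 267 [84 84 84] [ 0.0118  0.0048 -0.0529]
328 271 [81 82 84] [ 0.0111  0.0048 -0.0553]
328 275 [86 89 90] [ 0.0113  0.0046 -0.059 ]
328 279 [79 80 81] [ 0.0113  0.0045 -0.0621]
328 283 [86 88 87] [ 0.0114  0.0045 -0.0653]
328 287 [82 86 81] [ 0.0119  0.0043 -0.0689]
328 291 [27 31 32] [ 0.0124  0.0042 -0.0724]
328 295 [29 34 29] [ 0.0126  0.0041 -0.0753]
328 299 [31 31 33] [ 0.0119  0.0041 -0.0769]
```

The visible tips end about 34 mm behind the nominal TCP, in both the wrist and scene depth. That puts contact at about eef z 0.042, so I'll keep going down carefully.

Request:
move_arm(plan=[[[0,0,0.03],[0,0,0]],[[0,0,0.06],[0,0,0]],[[0,0,0.09],[0,0,0]],[[0,0,0.1],[0,0,0]],[[0,0,0.1],[0,0,0]]])

```text
clock: 5.95
eef_pos: [0.5191, 0.1344, 0.0474]
tcp_rot: [0.973, 0.233, -0.0, -0.0]
force: [0.1, 0.3, -0.3]
width: 0.0001
grasp_force: 0.0
```

Request:
move_arm(plan=[[[0,0,0.01],[0,0,0]],[[0,0,0.02],[0,0,0]],[[0,0,0.02],[0,0,0]]])

```text
clock: 6.32
eef_pos: [0.5195, 0.1344, 0.0449]
tcp_rot: [0.973, 0.233, 0.0, 0.0]
force: [0.7, -0.7, 2.5]
width: 0.0
grasp_force: 1.0
```

Request:
move_arm(plan=[[[0,0,0.01],[0,0,0]],[[0,0,0.02],[0,0,0]],[[0,0,0.02],[0,0,0]]])

```text
clock: 6.7
eef_pos: [0.5194, 0.1345, 0.0418]
tcp_rot: [0.973, 0.233, 0.0, -0.0]
force: [-0.5, 1.1, 1.8]
width: -0.0002
grasp_force: 0.7
```

Contact is at about 0.045, so flush should be near 0.034.

Request:
move_arm(plan=[[[0,0,0.01],[0,0,0]],[[0,0,0.02],[0,0,0]],[[0,0,0.02],[0,0,0]]])

```text
clock: 7.08
eef_pos: [0.5187, 0.1342, 0.038]
tcp_rot: [0.973, 0.233, -0.001, 0.0]
force: [0.6, -0.5, 0.3]
width: -0.0003
grasp_force: 0.0
```

Request:
move_arm(plan=[[[0,0,0.01],[0,0,0]],[[0,0,0.02],[0,0,0]],[[0,0,0.02],[0,0,0]]])

```text
clock: 7.45
eef_pos: [0.5192, 0.1344, 0.0369]
tcp_rot: [0.973, 0.233, -0.0, 0.0]
force: [-7.5, -1.3, 13.9]
width: 0.0
grasp_force: 7.2
```

Request:
move_arm(plan=[[[0,0,0.01],[0,0,0]],[[0,0,0.02],[0,0,0]],[[0,0,0.02],[0,0,0]]])

```text
clock: 7.82
eef_pos: [0.52, 0.1345, 0.0356]
tcp_rot: [0.973, 0.233, 0.001, 0.0]
force: [-11.9, -1.8, 25.4]
width: 0.0003
grasp_force: 12.6
```

The press has bottomed out at about 25 N. I'll lift off and check the plate.

Request:
move_arm(plan=[[[0,0,-0.1],[0,0,0]],[[0,0,-0.3],[0,0,0]],[[0,0,-0.35],[0,0,0]]])

```text
clock: 8.2
eef_pos: [0.5209, 0.1347, 0.0874]
tcp_rot: [0.973, 0.233, 0.002, 0.0]
force: [1.2, -1.0, -0.1]
width: 0.0002
grasp_force: 0.0
```

```bash
cat >> h.py <<'E'
def chk():
    yd=np.array([.378,.926]);xd=np.array([.926,-.378]);c=np.array([.548,.203])
    for n in("scene","top"):
        p=get_image(n); P=cloud(p); im=p["img"].astype(int)
        q=P[...,:2]-c;X=q@xd*1000;Y=q@yd*1000
        for y in(-92,-75,-45,0,45,75,92):
            o=[]
            for x in(-60,-35,0,35,60):
                m=(abs(X-x)<9)&(abs(Y-y)<6)&(P[...,2]>.05)&(P[...,2]<.081)&(im.min(-1)>60)
                o.append(round(float(np.median(P[m][:,2])*1000),1) if m.sum()>2 else None)
            print(n,y,o)
    s=readout.sense();print(s["clock"],s["eef_pos"],s["force"])
E
python3 -c "from h import *;chk()"
```

```text
scene -92 [64.6, 64.6, 65.0, 64.8, 64.7]
scene -75 [64.7, 64.8, 65.0, 65.0, 64.3]
scene -45 [64.3, 64.5, 64.9, 64.9, 64.2]
scene 0 [65.2, 64.7, 64.4, 64.9, 64.9]
scene 45 [64.4, 65.3, 64.7, 64.2, 64.6]
scene 75 [65.5, 64.6, 65.1, 64.9, 65.4]
scene 92 [65.0, 65.1, 65.2, 64.4, 64.3]
top -92 [65.6, 64.3, None, 63.8, 64.1]
top -75 [66.0, 65.6, None, None, None]
top -45 [65.5, 65.4, None, None, None]
top 0 [66.0, 65.3, None, None, None]
top 45 [65.4, 66.3, None, None, None]
top 75 [None, None, None, None, None]
top 92 [None, None, None, None, None]
8.3 [0.52012587 0.13452664 0.08604243] [ 0.97463891 -0.69879637  0.00269401]
```

The whole cover now reads about 65 mm, the same as the closed supply. I'll press the far end gently as well, to make sure its corners are clicked.

Request:
move_arm(plan=[[[0.25,-0.22,0],[0,0,0]],[[0.5,-0.43,0],[0,0,0]],[[0.75,-0.65,0],[0,0,0]],[[0.75,-0.65,0],[0,0,0]],[[0.75,-0.65,0.15],[0,0,0]],[[0.75,-0.65,0.26],[0,0,0]],[[0.75,-0.65,0.26],[0,0,0]]])

```text
clock: 9.18
eef_pos: [0.5732, 0.2709, 0.0432]
tcp_rot: [0.973, 0.232, -0.003, 0.0]
force: [0.2, 0.4, -0.2]
width: -0.0003
grasp_force: 0.0
```

Request:
move_arm(plan=[[[0,0,0.02],[0,0,0]],[[0,0,0.04],[0,0,0]],[[0,0,0.06],[0,0,0]],[[0,0,0.06],[0,0,0]]])

```text
clock: 9.68
eef_pos: [0.5753, 0.2723, 0.0371]
tcp_rot: [0.973, 0.233, -0.0, 0.0]
force: [-0.0, 0.4, -0.0]
width: 0.0
grasp_force: 0.0
```

Request:
move_arm(plan=[[[0,0,0.01],[0,0,0]],[[0,0,0.02],[0,0,0]],[[0,0,0.02],[0,0,0]]])

```text
clock: 10.05
eef_pos: [0.5757, 0.2724, 0.0357]
tcp_rot: [0.973, 0.233, 0.0, -0.0]
force: [-4.2, -2.5, 10.3]
width: 0.0
grasp_force: 5.1
```

Request:
move_arm(plan=[[[0,0,0.01],[0,0,0]],[[0,0,0.01],[0,0,0]]])

```text
clock: 10.3
eef_pos: [0.5757, 0.2724, 0.0356]
tcp_rot: [0.973, 0.233, 0.0, 0.0]
force: [-10.8, -4.6, 20.5]
width: -0.0
grasp_force: 10.3
```

Request:
move_arm(plan=[[[0,0,-0.1],[0,0,0]],[[0,0,-0.4],[0,0,0]],[[0,0,-0.8],[0,0,0]],[[0,0,-0.95],[0,0,0]],[[0,0,-0.95],[0,0,0]]])

```text
clock: 10.92
eef_pos: [0.5773, 0.273, 0.1788]
tcp_rot: [0.973, 0.233, 0.003, -0.0]
force: [0.0, 0.3, 0.4]
width: -0.0001
grasp_force: 0.0
```

Request:
move_arm(plan=[[[-0.3,0.3,0],[0,0,0]],[[-0.6,0.6,0],[0,0,0]],[[-0.9,0.9,0],[0,0,0]],[[-0.9,0.9,0],[0,0,0]]])

```text
clock: 11.42
eef_pos: [0.5141, 0.0873, 0.1731]
tcp_rot: [0.973, 0.231, -0.002, 0.0]
force: [1.4, 0.9, -0.2]
width: -0.0001
grasp_force: 0.0
```

```bash
python3 - <<'E'
from h import *
chk()
p=get_image("scene"); cv2.imwrite("pics/c3.png",cv2.resize(p["img"][90:310,230:450],None,fx=2.7,fy=2.7,interpolation=cv2.INTER_CUBIC))
E
```

```text
scene -92 [64.4, 65.3, 65.3, 64.4, 64.8]
scene -75 [64.4, 64.5, 65.0, 64.6, 65.3]
scene -45 [64.3, 64.8, 65.3, 64.3, 65.5]
scene 0 [64.8, 65.4, 65.0, 65.1, 64.5]
scene 45 [65.4, 64.6, 64.9, 65.2, 64.3]
scene 75 [65.3, 65.1, 64.0, 65.3, 66.0]
scene 92 [64.1, 64.9, 64.9, 64.2, 64.8]
top -92 [65.3, 65.6, 65.2, None, None]
top -75 [65.3, 65.3, 65.9, None, None]
top -45 [65.4, 64.6, None, None, None]
top 0 [65.6, 65.5, 65.0, 64.2, None]
top 45 [None, None, None, None, None]
top 75 [None, None, None, None, None]
top 92 [66.3, None, None, None, None]
11.525 [0.51543603 0.09021276 0.17389689] [-0.96063561 -0.72993528  0.17270745]
```

View pics/c3.png

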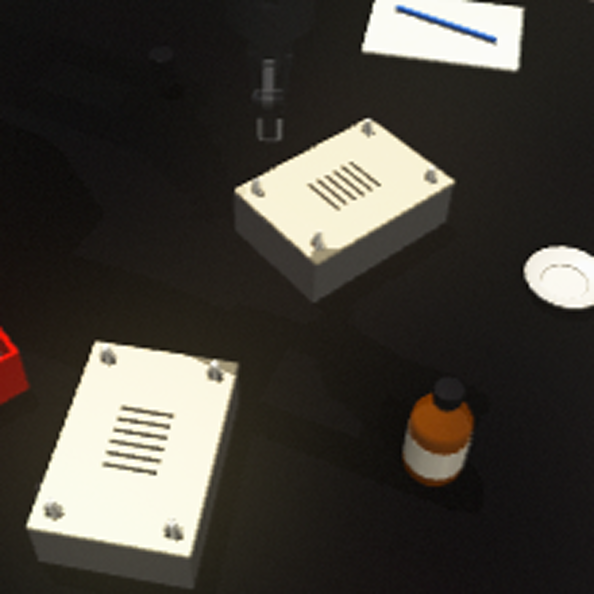

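The cover at crop (345,187) lies flush with its standoffs standing proud. The bottle at (440,440) and the other supply haven't moved. The arm is clear, so I'm handing in.

```bash
python3 -c "from h import *;print(manip.close_job())"
```

```text
the job is handed in; nothing more can be done
None
```

The loose cover is pressed down flush on its case on all four corners (about 65 mm by camera, the same reading as the closed supply), the other supply and the bottle were left alone, and the job is handed in at about 11.5 s.

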